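# Start the yellow glue timer with the stylus

## Robot

A 7-joint arm with a two-finger parallel gripper is mounted at the origin on the work surface. World frame = base frame: x ahead of the robot, y to its left, z up, the work surface at z = 0. Lengths are in mm, angles in rad, forces in N, time in s.
With the tool pointing down it reaches from about 400 to 850 mm from the base axis. Payload 10.4 kg.
Tool frame: the origin (TCP) lies at the very end of the fingers, on their centre line; the grasp point (between the pads) lies env.grasp_offset behind it (env.grasp_offset is the distance from the TCP to the grasp point, in mm); z points along the fingers, y is the line along which they close (so a half turn about z gives the same grasp; the last joint's range is limited). The gripper opens to 87 mm and grips with 3 to 60 N. Pads are 19 mm wide; open, the fingers measure 117 mm over their backs; the gripper's body (75 mm by 190 mm) begins 51 mm behind the grasp point.
Start: joints at [1.127, 0.332, -0.065, 1.46, 0.022, 1.35, -0.088], TCP at [255.332, -570.492, 185.576] pointing down, gripper open.
Joint ranges: [-2.6, 2.6], [-0.5, 2.12], [-1.47, 1.34], [0.16, 2.42], [-1.27, 4.41], [0.06, 2.06], [-2.6, 2.6]. Speed limits (rad/s): [2.22, 2.22, 2.79, 2.79, 3.14, 3.14, 3.14].

## Interface

Orientations are given as [roll, pitch, yaw] about the fixed x, y, z axes, in that order (R = Rz(yaw) Ry(pitch) Rx(roll)).
In Python, from plant import env, vision, probe_bus gives the robot as it stands (env), with the cameras (vision) and the readings (probe_bus).
- The arm moves only by the tool nudge_tcp, called after "Request:" in YAML: its name, and indented under it one key for each argument. Schema: {"type":"object","properties":{"deltas":{"type":"object","properties":{"rows":{"type":"array","items":{"type":"array","items":{"type":"number"},"minItems":4,"maxItems":4},"minItems":1,"maxItems":8}},"additionalProperties":false,"required":["rows"]},"aperture":{"type":"number"},"only":{"type":"string"},"quiet":{"type":"boolean"},"lines":{"type":"string"}},"required":["deltas"],"additionalProperties":false}. deltas is an object whose key "rows" holds a list of rows, 1 to 8 of them, each of 4 numbers: dx, dy, dz in m, then a turn about the tool's z in units of 0.1 rad; each row is the pose to reach, as a shift and turn from the pose commanded when the call began, along the tool's axes at that moment; what a row does not reach only later rows make up. A row lasts 1/8 s, in which the tool goes at most 62.5 mm and 0.188 rad, less where a joint would pass 70% of its speed; a pose out of reach is approached as far as the arm can. aperture is the finger opening in mm, set as the call begins (left out keeps the last). The fingers move at their own pace and stop on an object; the grip force is fixed at half the most. Time passes only in rows, so rows that do not move let the fingers close. The tool returns the time, the measured TCP pose, the force, the opening and the grip force at its end. only (a regular expression) keeps the lines of the reply that match it, lines (a string "A,B") keeps lines A to B, and quiet returns only ok. Input that does not fit is refused with a message, and nothing moves.
- probe_bus.read_state(): the state, without advancing time (a new reading comes with each control period).
- vision.camera(name): name is "side" or "top" or "wrist"; returns a dict with "frame" (480x640x3 uint8, red, green, blue), "fovy" (degrees; the focal length in pixels is half the picture's height over the tangent of half this angle, whatever the lens; pixels are square), "cx", "cy" (the principal point, pixels), "rvec" (rotation vector, rad) and "tvec" (3), from world to camera coordinates, as OpenCV has them. Camera axes: x right, y down, z forward; pixel columns grow to the right and rows downward; lengths in mm; the calibration is good to about 2 mm. The wrist camera is an equidistant fisheye: a pixel r from the principal point sees the ray r / f radians off the axis. A picture is of the moment at which its call begins. There is no depth.
- env.finish_job(): hands the job in; it is judged then, once.
The state is a dict: "time": time; "joints": joint angles; "joint_velocities": joint speeds; "joint_torque": joint torques, N m; "ee_pos": TCP position; "tcp_rot": TCP orientation; "force": force on the tool from outside, world axes, zero at the start; "ft_torque": the same for the moment, N m; "grip_width": finger opening in mm; "finger_force": force on a finger pad.
Only numpy, scipy, OpenCV 4.12 (cv2) and the standard library are available. Lean on these libraries where they do the work, as an engineer would, in place of code of your own. Each camera call takes 0.05 s, during which the arm holds its last target. There are 200 camera calls.

## Task

The panel is in the clamps, so start its glue timer: take the wooden-handled stylus out of its pine stand, press the recessed red button of the yellow timer fully down with the stylus tip, and put the stylus back in the stand, standing upright with its brass collar resting on the block, and let go. Do not press the blue timer's button, and keep the gripper itself off both timers.

Things in the scene. Friction and masses are not known exactly. Their poses are not given: they have to be found in the camera images.
- stylus: Round push stylus, 135 mm tall, about 70 g (50 to 100), standing upright in the stand, tip down. Origin at the centre of the flat tip, z up along its axis. From the origin up: steel shank 7 mm diameter from 0 to 55 mm, brass collar 44 mm diameter from 55 to 62 mm, dark wooden handle 24 mm diameter from 62 to 135 mm (grip here, at any yaw).
- stand: Fixed pine block, 76 x 76 mm, 62 mm high, with a vertical hole of 25 mm diameter, 58 mm deep, in the middle of its top. Origin at the centre of the underside, z up; the hole is on this axis. The collar of the seated stylus rests on the block's top, so the stylus tip is then 7 mm above the origin.
- timer_yellow: Yellow box screwed to the bench, 105 x 76 mm, 40 mm high. Origin on the bench below the centre of the button well, z up; the box spans -30 to +75 mm in x, +-38 mm in y; grey display at the +x end. The well is a round hole 27 mm wide in the top; in it a red button 23 mm wide, its face 30 mm above the origin (10 mm below the top) when up.
- start_yellow (a joint): Travel of the yellow timer's button in m: 0 up, 0.006 fully down. Spring return; it starts to move at 1.5 N and needs 4.5 N to be fully down.
- timer_blue: Blue bench timer, otherwise the same as the yellow one, with the same origin, axes and sizes. To be left alone.
- start_blue (a joint): Travel of the blue timer's button in m, as for the yellow one. Must stay up.

How it is judged (in metres and radians):
On the way:
1. the yellow timer's button is pressed at least 4.5 mm down by the upright stylus, tip in the well (value of joint start_yellow above 0.0045 m and contact force between stylus and timer_yellow above 1 N and horizontal distance between stylus and timer_yellow below 0.014 m and angle between stylus's own z axis and vertical below 0.3 rad), for 0.1 s.
At the end, for the whole second after the job is handed in: The stylus is back in the stand, let go and at rest: tip within 13 mm of the hole's axis and under 11 mm above the bench (collar on the block), upright within 7 degrees; both buttons are up again (under 2 mm) (horizontal distance between stylus and stand below 0.013 m and z of stylus in the frame of stand below 0.011 m and angle between stylus's own z axis and vertical below 0.12 rad and linear speed of stylus below 0.02 m/s and angular speed of stylus below 0.3 rad/s and value of joint each of start_yellow, start_blue below 0.002 m); the robot touches nothing.
It fails at once if the blue timer's button is pressed more than 2 mm (value of joint start_blue above 0.002 m).
It fails at once if the gripper's fingers or the arm push on the yellow timer (over 1 N) (contact force between any of the fingers, the arm and timer_yellow above 1 N).
It fails at once if the gripper's fingers or the arm push on the blue timer (over 1 N) (contact force between any of the fingers, the arm and timer_blue above 1 N).
It also fails if it takes over 58 s, if anything falls off the work surface, if the arm or the gripper's body presses on something with over 40 N, if the wrist force passes 120 N, or if a joint passes its speed limit or range.

## Working session

There is one attempt and no reset: what is moved stays moved. The work goes in short steps, Python scripts to look and compute and a tool call to move; the robot and the scene stay as the last step left them, time stands still between calls to the robot, and variables do not carry over. Pictures are saved under pics/ and viewed, at most 10 in all, crops included, and the job is handed in when it is done.

```bash
ls; mkdir -p pics; python3 - <<'E'
from plant import env, vision, probe_bus
import cv2
print(env.grasp_offset, probe_bus.read_state())
for n in("side","top"):
    c=vision.camera(n); cv2.imwrite(f"pics/{n}0.png",c["frame"][...,::-1]); print(n,{k:v for k,v in c.items() if k!="frame"})
E
```

```text
pics
plant.py
18.700000000000003 {'time': 0.0, 'joints': array([ 1.12740058,  0.33286003, -0.06469748,  1.46094332,  0.0216436 ,
        1.34985665, -0.08849   ]), 'joint_velocities': array([ 0.00174768,  0.00018175, -0.00058188, -0.00027052, -0.00067078,
       -0.00193984,  0.00044942]), 'joint_torque': array([-8.51770474e-04, -6.23252606e+01,  2.40610231e-02, -3.89899206e+01,
       -6.15008874e-02,  3.98011459e-02,  2.14385891e-04]), 'ee_pos': array([ 255.10863719, -570.10182468,  184.7604012 ]), 'tcp_rot': array([-3.14022597e+00,  1.05522218e-04,  4.20834050e-01]), 'force': array([-0.41315213, -0.70102907,  1.11183823]), 'ft_torque': array([-0.01759014,  0.0131774 , -0.01864832]), 'finger_force': 0.0, 'grip_width': 87.15108092652372}
side {'fovy': 49.023762568110335, 'cx': 317.074414047081, 'cy': 240.25947146544462, 'rvec': array([ 0.32651742, -2.84377592,  1.13772836]), 'tvec': array([470.03219451, 130.90751789, 983.28931284])}
top {'fovy': 56.92890765779456, 'cx': 326.6680893872773, 'cy': 239.88798604330395, 'rvec': array([ 2.16000933, -2.15202177,  0.16683066]), 'tvec': array([-13.18635529, 490.22161129, 798.93781234])}
```

View pics/side0.png

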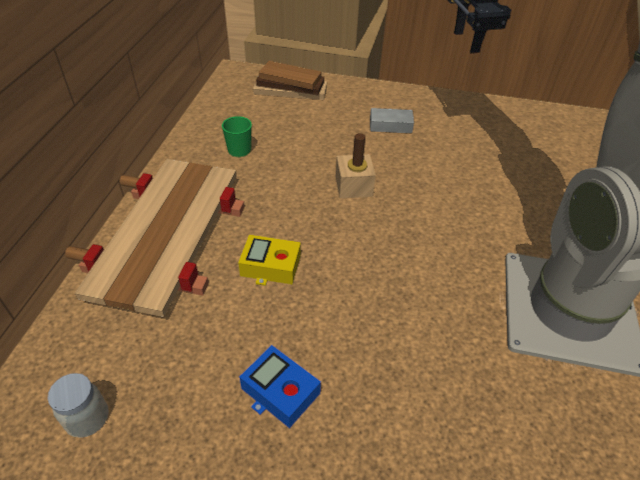

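View pics/top0.png

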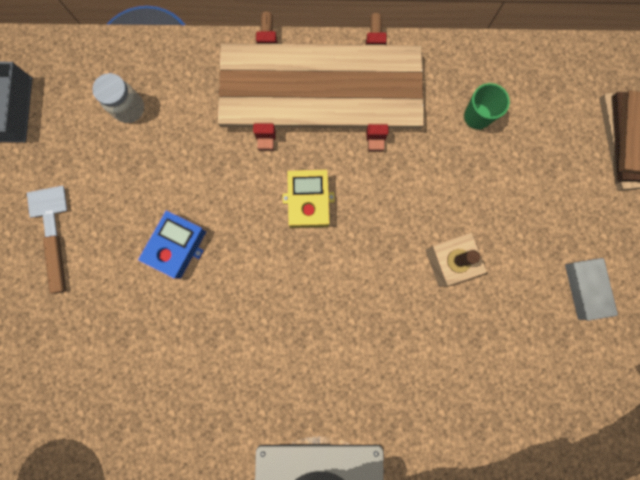

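Side view: the handle top is at about (359,137), the collar at (358,166), the yellow timer's button at (281,255) and the blue one at (290,390). Top view: the handle top is at (474,257), the collar at (458,261), the yellow button at (308,209) and the blue one at (165,255). Next I triangulate these and view enlarged crops to refine them.

```bash
cat > h.py <<'E'
import numpy as np, cv2
def K(c):
    f=240/np.tan(np.radians(c["fovy"])/2); return np.array([[f,0,c["cx"]],[0,f,c["cy"]],[0,0,1]])
def P(c): return K(c)@np.c_[cv2.Rodrigues(c["rvec"])[0],c["tvec"]]
def tri(a,b,pa,pb):
    X=cv2.triangulatePoints(P(a),P(b),np.float64(pa),np.float64(pb))[:,0]; return X[:3]/X[3]
def proj(c,X): return cv2.projectPoints(np.float64(X).reshape(-1,3),c["rvec"],c["tvec"],K(c),None)[0][:,0]
def red(c,x0,y0,x1,y1):
    f=c["frame"][y0:y1,x0:x1].astype(int); m=(f[...,0]>120)&(f[...,1]<60)&(f[...,2]<60)
    y,x=np.nonzero(m); return x.mean()+x0,y.mean()+y0,m.sum()
E
python3 - <<'E'
from plant import env, vision, probe_bus
from h import *
s,t=vision.camera("side"),vision.camera("top")
rs,rt=red(s,265,240,297,270),red(t,295,195,322,222); print(rs,rt,"button",tri(s,t,rs[:2],rt[:2]))
bs,bt=red(s,270,370,312,410),red(t,150,243,180,268); print("blue",tri(s,t,bs[:2],bt[:2]))
print("handle top",tri(s,t,(359,137),(474,257)),"collar",tri(s,t,(358,166),(458,261)))
z=lambda c,x0,y0,x1,y1,k:cv2.resize(c["frame"][y0:y1,x0:x1,::-1],None,fx=k,fy=k,interpolation=cv2.INTER_CUBIC)
a=z(s,325,125,385,200,6);b=z(t,425,225,495,295,6)
h=max(a.shape[0],b.shape[0]);p=lambda i:cv2.copyMakeBorder(i,0,h-i.shape[0],0,0,0)
cv2.imwrite("pics/crop.png",np.hstack([p(a),p(b)]))
E
```

```text
(np.float64(281.0), np.float64(255.90243902439025), np.int64(41)) (np.float64(306.0), np.float64(207.0), np.int64(1)) button [549.46374057  27.80751024  37.84649712]
blue [458.73476177 295.69846666  41.78365008]
handle top [ 449.58062909 -253.01963337  136.0731115 ] collar [ 447.13257969 -249.54112457   61.89261318]
```

View pics/crop.png

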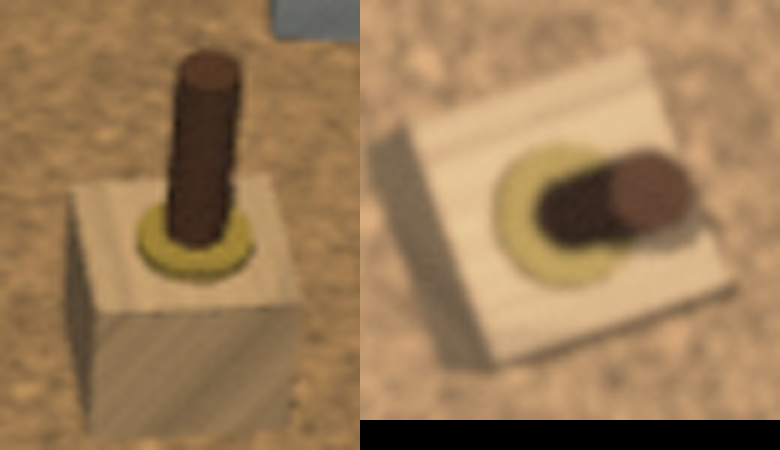

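The crops show the handle top at side (360.2,136.7) and top (473.8,256.8). The collar's upper face is at side (357.8,164.2) and top (458.8,260.5). The block's top centre is at about top (459.3,259.7), so the stylus stands roughly centred and upright.

```bash
cat >> h.py <<'E'
def red(c,x0,y0,x1,y1):
    f=c["frame"][y0:y1,x0:x1].astype(int); m=(f[...,0]>2*f[...,1])&(f[...,0]>2.2*f[...,2])&(f[...,0]>90)
    y,x=np.nonzero(m); return x.mean()+x0,y.mean()+y0,m.sum(),np.ptp(x)+1,np.ptp(y)+1
def atz(c,p,z):
    R=cv2.Rodrigues(c["rvec"])[0]; o=-R.T@c["tvec"]; d=R.T@np.linalg.inv(K(c))@[*p,1]; return o+d*(z-o[2])/d[2]
def tool(w,ee,rot): # world shift -> tool axes
    from scipy.spatial.transform import Rotation as Ro
    return Ro.from_euler("xyz",rot).inv().apply(np.subtract(w,ee))
E
python3 - <<'E'
from plant import env, vision, probe_bus
from h import *
np.set_printoptions(precision=1,suppress=True)
s,t=vision.camera("side"),vision.camera("top")
rs,rt=red(s,265,240,297,270),red(t,295,195,322,222); print(rs,rt,"button",tri(s,t,rs[:2],rt[:2]),atz(s,rs[:2],30),atz(t,rt[:2],30))
H=tri(s,t,(360,136.5),(473.6,256.6));C=tri(s,t,(357.6,164),(458.7,260.3))
print("handle",H,"collar",C, "stand",atz(t,(459.2,259.5),62))
st=probe_bus.read_state()
g=[(H[0]+C[0])/2,(H[1]+C[1])/2,180]; print(g,tool(g,st["ee_pos"],st["tcp_rot"]))
E
```

```text
(np.float64(280.8863636363636), np.float64(256.02272727272725), np.int64(44), np.int64(11), np.int64(5)) (np.float64(308.1630434782609), np.float64(209.09782608695653), np.int64(92), np.int64(11), np.int64(11)) button [549.1  24.   32.7] [549.5  21.7  30. ] [550.1  24.1  30. ]
handle [ 448.4 -251.4  138.9] collar [ 448.2 -249.1   67.6] stand [ 451.6 -251.8   62. ]
[np.float64(448.31325750488276), np.float64(-250.22682439190334), 180] [ 307.  -213.4    5.4]
```

The heights match the text: handle top about 139 (should be 142), collar 67.6 (69), button 32.7 (30). The stylus is at about (448,-250) and the yellow button at (550,24). Next I move above the stylus.

Units first: shifts go in m and turns go in units of 0.1 rad. So 307 mm is 0.307, -213 mm is -0.213.

Request:
nudge_tcp:
  deltas: {"rows": [[0.04, -0.027, 0, 0], [0.084, -0.058, 0, 0], [0.128, -0.088, 0, 0], [0.172, -0.119, 0, 0], [0.216, -0.15, 0, 0], [0.26, -0.181, 0, 0], [0.295, -0.205, 0, 0], [0.307, -0.213, 0, 0]]}
  aperture: 87

```text
time: 1.3
ee_pos: [449.9, -248.0, 185.7]
tcp_rot: [3.142, -0.001, 0.425]
force: [-0.4, -0.2, 1.1]
grip_width: 86.9
finger_force: 0.0
```

Request:
nudge_tcp:
  deltas: {"rows": [[0, 0, 0, 0], [0, 0, 0, 0]]}

```text
time: 1.55
ee_pos: [447.6, -252.3, 185.4]
tcp_rot: [3.141, 0.001, 0.418]
force: [-0.9, -0.4, -0.3]
grip_width: 86.9
finger_force: 0.0
```

```bash
python3 - <<'E'
from plant import env, vision, probe_bus
from h import *
np.set_printoptions(precision=1,suppress=True)
c=vision.camera("wrist");cv2.imwrite("pics/w1.png",c["frame"][...,::-1])
st=probe_bus.read_state();print(st["ee_pos"],st["tcp_rot"],tool([448.3,-250.3,85],st["ee_pos"],st["tcp_rot"]),c["fovy"],c["cx"],c["cy"],c["rvec"],c["tvec"])
E
```

```text
[ 447.6 -252.3  185.4] [3.1 0.  0.4] [  1.5  -1.6 100.4] 65.70646984690485 316.35706292055914 238.66629667660018 [-2.4  1.6  0.2] [-412.9  258.7  481.2]
```

View pics/w1.png

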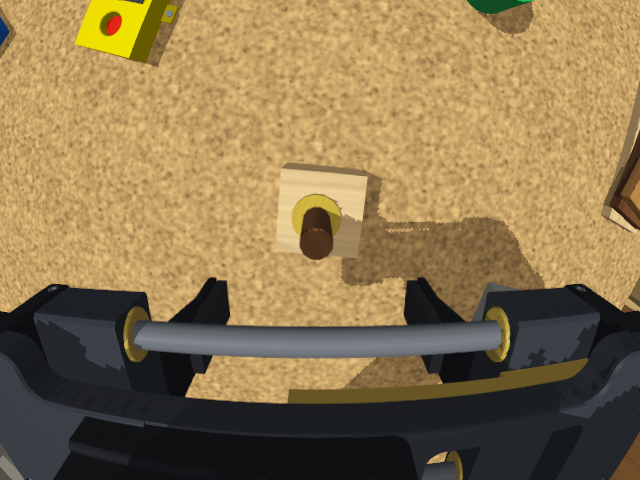

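The wrist view shows the handle top at (316,243), midway between the fingertips (x 228 and 405). The collar is at (316,217) and the yellow button at (112,24). I check both by fisheye ray.

```bash
cat >> h.py <<'E'
def fish(c,p,z):
    f=K(c)[0,0]; v=np.subtract(p,[c["cx"],c["cy"]]); r=np.hypot(*v); d=np.r_[v/r*np.sin(r/f),np.cos(r/f)]
    R=cv2.Rodrigues(c["rvec"])[0]; o=-R.T@c["tvec"]; d=R.T@d; return o+d*(z-o[2])/d[2]
E
python3 - <<'E'
from plant import env, vision, probe_bus
from h import *
np.set_printoptions(precision=1,suppress=True)
c=vision.camera("wrist")
print(fish(c,(316,243),142),fish(c,(316,216),69),fish(c,(112,24),30))
st=probe_bus.read_state();print(st["ee_pos"],tool([448.3,-250.3,85],st["ee_pos"],st["tcp_rot"]))
E
```

```text
[ 450.9 -251.2  142. ] [ 452.5 -250.3   69. ] [550.9  28.   30. ]
[ 447.7 -252.1  185.5] [  1.3  -1.5 100.5]
```

Request:
nudge_tcp:
  deltas: {"rows": [[0.002, 0, 0.025, 0], [0.002, 0, 0.055, 0], [0.002, 0, 0.08, 0], [0.002, 0, 0.095, 0], [0.002, 0, 0.099, 0], [0.002, 0, 0.099, 0]]}

```text
time: 2.4
ee_pos: [450.6, -250.2, 87.1]
tcp_rot: [3.141, -0.0, 0.42]
force: [-0.1, -0.6, 0.6]
grip_width: 87.2
finger_force: 0.0
```

Request:
nudge_tcp:
  deltas: {"rows": [[0, 0, 0, 0], [0, 0, 0, 0], [0, 0, 0, 0], [0, 0, 0, 0], [0, 0, 0, 0], [0, 0, 0, 0], [0, 0, 0, 0], [0, 0, 0, 0]]}
  aperture: 0

```text
time: 3.4
ee_pos: [450.3, -249.9, 86.5]
tcp_rot: [3.142, 0.0, 0.421]
force: [-1.5, -0.7, 0.5]
grip_width: 23.2
finger_force: 30.0
```

Gripped at 23.2 mm (24 mm handle). Lifting, then travelling to the yellow button.

Request:
nudge_tcp:
  deltas: {"rows": [[0, 0, -0.012, 0], [0, 0, -0.035, 0], [0, 0, -0.06, 0], [0, 0, -0.08, 0], [0, 0, -0.09, 0], [0, 0, -0.09, 0]]}

```text
time: 4.15
ee_pos: [450.7, -250.0, 177.2]
tcp_rot: [3.141, -0.001, 0.421]
force: [-0.6, -0.3, -2.0]
grip_width: 22.9
finger_force: 30.0
```

```bash
python3 - <<'E'
from plant import env, vision, probe_bus
from h import *
np.set_printoptions(precision=1,suppress=True)
st=probe_bus.read_state();print(tool([550.3,25.5,st["ee_pos"][2]],st["ee_pos"],st["tcp_rot"]))
E
```

```text
[ 203.5 -210.8   -0.1]
```

Scaled: -210 mm is -0.21, -204 mm is -0.204.

Request:
nudge_tcp:
  deltas: {"rows": [[0.015, -0.015, 0, 0], [0.045, -0.047, 0, 0], [0.08, -0.083, 0, 0], [0.115, -0.119, 0, 0], [0.15, -0.155, 0, 0], [0.18, -0.187, 0, 0], [0.197, -0.204, 0, 0], [0.203, -0.21, 0, 0]]}

```text
time: 5.15
ee_pos: [549.6, 26.4, 175.6]
tcp_rot: [-3.14, 0.001, 0.423]
force: [-0.1, -0.3, -1.2]
grip_width: 23.2
finger_force: 30.0
```

Request:
nudge_tcp:
  deltas: {"rows": [[0, 0, 0, 0], [0, 0, 0, 0]]}

```text
time: 5.4
ee_pos: [549.6, 23.2, 176.3]
tcp_rot: [3.141, 0.001, 0.419]
force: [-0.4, 0.2, -1.1]
grip_width: 23.6
finger_force: 30.0
```

```bash
python3 - <<'E'
from plant import env, vision, probe_bus
from h import *
np.set_printoptions(precision=1,suppress=True)
s,t,w=[vision.camera(n) for n in("side","top","wrist")]
z=lambda c,x,y,k:cv2.resize(c["frame"][y:y+96,x:x+96,::-1],None,fx=4,fy=4,interpolation=cv2.INTER_CUBIC)
cv2.imwrite("pics/c2.png",np.hstack([z(s,230,190,4),z(t,260,160,4)]));cv2.imwrite("pics/w2.png",w["frame"][...,::-1])
X=probe_bus.read_state()["ee_pos"];print(X,proj(s,[550.3,25.5,30]),proj(s,[*X[:2],X[2]-79]))
E
```

```text
[549.8  23.7 176.6] [[280.  257.4]] [[279.4 232.4]]
```

View pics/c2.png

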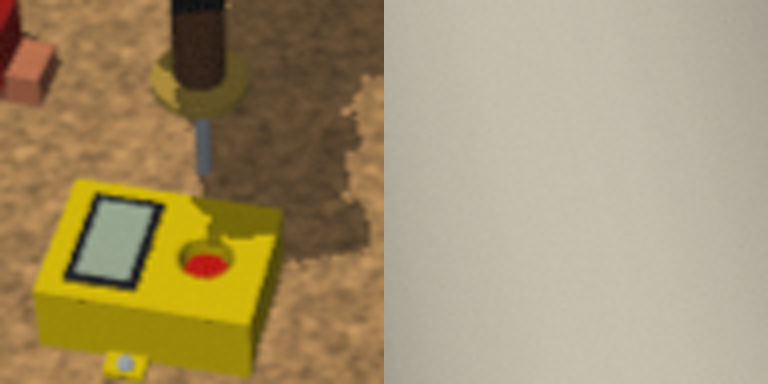

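View pics/w2.png

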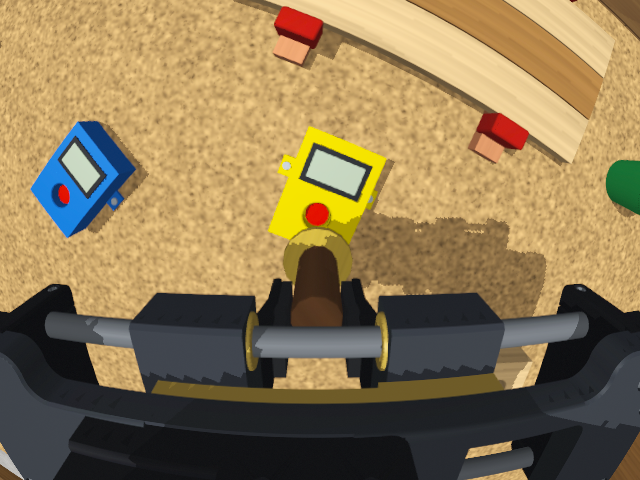

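In the side crop the tip is at (281.0,233.2), with the button straight below at about (281.5,256). The wrist view shows the button at (317,214) and the collar centred at about (318,262).

```bash
python3 - <<'E'
from plant import env, vision, probe_bus
from h import *
np.set_printoptions(precision=1,suppress=True)
w,s=vision.camera("wrist"),vision.camera("side")
r=red(w,300,195,335,235);B=fish(w,r[:2],30);C=fish(w,(317.5,262),159)
print(r,B,"collar",C,"side button",atz(s,(281,256),30),"tip side",atz(s,(280.8,233),97))
st=probe_bus.read_state();print(st["ee_pos"],st["tcp_rot"],tool([550.3,25.5,0],[*st["ee_pos"][:2],0],st["tcp_rot"]))
E
```

```text
(np.float64(316.8474178403756), np.float64(214.00704225352112), np.int64(426), np.int64(23), np.int64(23)) [550.4  22.9  30. ] collar [549.5  22.1 159. ] side button [549.3  21.6  30. ] tip side [547.1  24.1  97. ]
[549.8  24.1 176.6] [ 3.1 -0.   0.4] [ 1.  -1.1 -0. ]
```

Tip and button agree within about 3 mm, and the clearance is 10 mm. Descending.

Request:
nudge_tcp:
  deltas: {"rows": [[0, 0, 0.015, 0], [0, 0, 0.035, 0], [0, 0, 0.05, 0], [0, 0, 0.058, 0], [0, 0, 0.06, 0], [0, 0, 0.06, 0]]}

```text
time: 6.4
ee_pos: [550.1, 24.8, 116.9]
tcp_rot: [3.141, -0.001, 0.421]
force: [0.1, -0.1, -0.5]
grip_width: 23.0
finger_force: 30.0
```

Request:
nudge_tcp:
  deltas: {"rows": [[0, 0, 0.003, 0], [0, 0, 0.006, 0], [0, 0, 0.008, 0], [0, 0, 0.008, 0], [0, 0, 0.008, 0]]}

```text
time: 7.02
ee_pos: [550.0, 24.8, 108.7]
tcp_rot: [3.141, -0.0, 0.421]
force: [0.8, 0.4, 0.1]
grip_width: 23.2
finger_force: 30.0
```

Request:
nudge_tcp:
  deltas: {"rows": [[0, 0, 0.002, 0], [0, 0, 0.003, 0], [0, 0, 0.003, 0], [0, 0, 0.003, 0]]}

```text
time: 7.52
ee_pos: [550.0, 24.7, 105.7]
tcp_rot: [3.141, -0.0, 0.421]
force: [0.2, 0.9, 2.2]
grip_width: 23.1
finger_force: 30.0
```

Request:
nudge_tcp:
  deltas: {"rows": [[0, 0, 0.002, 0], [0, 0, 0.003, 0], [0, 0, 0.003, 0], [0, 0, 0.003, 0]]}

```text
time: 8.02
ee_pos: [550.4, 24.9, 103.1]
tcp_rot: [3.141, -0.001, 0.421]
force: [-0.4, 0.6, 7.4]
grip_width: 23.0
finger_force: 30.0
```

Force is about 8 N and TCP z 103, so the button is at the bottom. One more millimetre, held, to make sure.

Request:
nudge_tcp:
  deltas: {"rows": [[0, 0, 0.001, 0], [0, 0, 0.001, 0], [0, 0, 0.001, 0]]}

```text
time: 8.4
ee_pos: [551.0, 25.1, 102.9]
tcp_rot: [3.141, -0.003, 0.421]
force: [-0.7, 0.0, 12.2]
grip_width: 22.5
finger_force: 30.0
```

Request:
nudge_tcp:
  deltas: {"rows": [[0, 0, -0.01, 0], [0, 0, -0.03, 0], [0, 0, -0.055, 0], [0, 0, -0.072, 0], [0, 0, -0.076, 0], [0, 0, -0.076, 0]]}

```text
time: 9.15
ee_pos: [549.6, 24.7, 177.0]
tcp_rot: [-3.141, 0.001, 0.421]
force: [-0.6, -0.4, -0.8]
grip_width: 23.5
finger_force: 30.0
```

```bash
python3 - <<'E'
from plant import env, vision, probe_bus
from h import *
np.set_printoptions(precision=1,suppress=True)
s=vision.camera("side");cv2.imwrite("pics/c3.png",cv2.resize(s["frame"][180:290,220:320,::-1],None,fx=5,fy=5,interpolation=cv2.INTER_CUBIC))
st=probe_bus.read_state();print(tool([451,-250.5,st["ee_pos"][2]],st["ee_pos"],st["tcp_rot"]))
E
```

```text
[-202.2  211.     0.1]
```

View pics/c3.png

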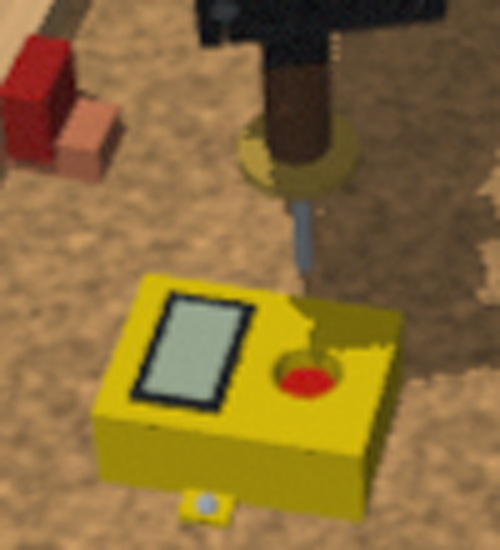

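The stylus is still upright (tip at side (280.6,234), as before) and the red button is up again. Bottoming was confirmed: 12 N without further travel. Returning.

Request:
nudge_tcp:
  deltas: {"rows": [[-0.015, 0.015, 0, 0], [-0.045, 0.047, 0, 0], [-0.08, 0.083, 0, 0], [-0.115, 0.12, 0, 0], [-0.15, 0.156, 0, 0], [-0.18, 0.188, 0, 0], [-0.197, 0.205, 0, 0], [-0.202, 0.211, 0, 0]]}

```text
time: 10.2
ee_pos: [450.6, -251.6, 176.7]
tcp_rot: [-3.141, 0.001, 0.418]
force: [0.7, 0.8, -0.3]
grip_width: 23.1
finger_force: 30.0
```

Request:
nudge_tcp:
  deltas: {"rows": [[0, 0, 0, 0], [0, 0, 0, 0]]}

```text
time: 10.45
ee_pos: [452.3, -248.9, 177.4]
tcp_rot: [-3.141, -0.0, 0.423]
force: [-0.4, -0.1, -0.6]
grip_width: 23.2
finger_force: 30.0
```

```bash
python3 - <<'E'
from plant import env, vision, probe_bus
from h import *
np.set_printoptions(precision=1,suppress=True)
s,w=vision.camera("side"),vision.camera("wrist")
z=lambda f,k:cv2.resize(f[...,::-1],None,fx=k,fy=k,interpolation=cv2.INTER_CUBIC)
cv2.imwrite("pics/c4.png",np.hstack([z(s["frame"][95:215,310:410],4),z(w["frame"][150:350,220:420],2.4)]))
st=probe_bus.read_state();X=st["ee_pos"];print(X,proj(s,[[*X[:2],X[2]-79],[451,-251,62]]))
E
```

```text
[ 452.2 -249.2  177.6] [[356.4 152.3]
 [355.9 165.2]]
```

View pics/c4.png

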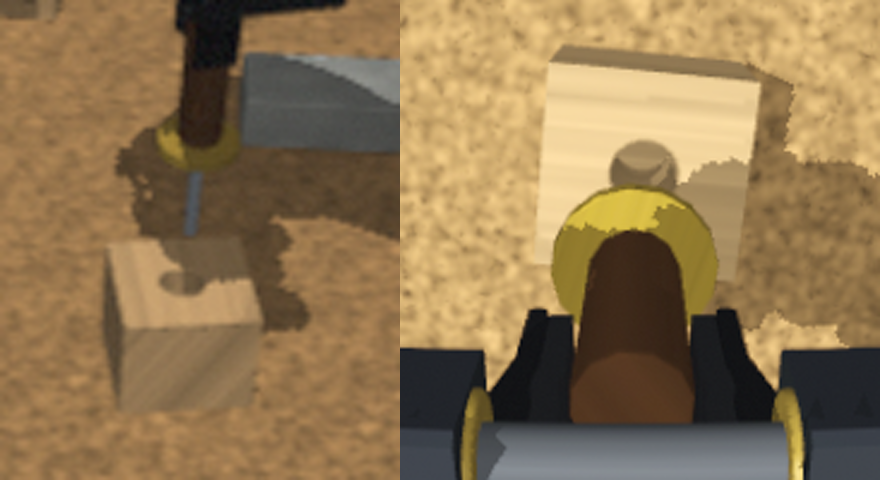

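In the side crop the tip is at (357.5,153.7) and the hole at (355.7,165.5). In the wrist view the hole is at (321.7,220.8) and the collar at (317.9,260.4).

```bash
python3 - <<'E'
from plant import env, vision, probe_bus
from h import *
np.set_printoptions(precision=1,suppress=True)
w,s=vision.camera("wrist"),vision.camera("side")
print("side tip",atz(s,(357.5,153.5),98),"hole",atz(s,(355.7,165.3),62))
print("wrist hole",fish(w,(321.7,220.8),62),"collar",fish(w,(317.9,260.4),160))
st=probe_bus.read_state();print(st["ee_pos"],tool([3,-1,0],[0,0,0],st["tcp_rot"]))
E
```

```text
side tip [ 449.3 -246.2   98. ] hole [ 451.3 -250.5   62. ]
wrist hole [ 455.5 -253.4   62. ] collar [ 453.  -250.6  160. ]
[ 452.  -249.7  177.6] [2.3 2.1 0. ]
```

Both views ask for a shift of about (+2,-3.5), which is 0.4 and 4 in tool axes. Correct and descend.

Scaled: 4 mm is 0.004, 30 mm is 0.03.

Request:
nudge_tcp:
  deltas: {"rows": [[0, 0.004, 0, 0], [0, 0.004, 0.015, 0], [0, 0.004, 0.028, 0], [0, 0.004, 0.03, 0], [0, 0.004, 0.03, 0]]}

```text
time: 11.28
ee_pos: [453.2, -253.9, 147.4]
tcp_rot: [-3.141, 0.0, 0.421]
force: [-0.6, -0.5, 0.0]
grip_width: 22.9
finger_force: 30.0
```

Request:
nudge_tcp:
  deltas: {"rows": [[0, 0, 0.008, 0], [0, 0, 0.016, 0], [0, 0, 0.016, 0]]}

```text
time: 11.65
ee_pos: [452.9, -253.8, 130.7]
tcp_rot: [-3.141, 0.001, 0.421]
force: [-0.6, 0.1, -0.1]
grip_width: 23.2
finger_force: 30.0
```

Tip is about 10 mm into the hole without contact. Continue.

Scaled: 10 mm is 0.01, 41 mm is 0.041.

Request:
nudge_tcp:
  deltas: {"rows": [[0, 0, 0.01, 0], [0, 0, 0.022, 0], [0, 0, 0.034, 0], [0, 0, 0.041, 0], [0, 0, 0.041, 0], [0, 0, 0.041, 0]]}

```text
time: 12.4
ee_pos: [453.6, -254.1, 90.9]
tcp_rot: [3.141, -0.0, 0.421]
force: [0.0, -1.0, -1.2]
grip_width: 22.9
finger_force: 30.0
```

Request:
nudge_tcp:
  deltas: {"rows": [[0, 0, 0.002, 0], [0, 0, 0.003, 0], [0, 0, 0.003, 0], [0, 0, 0.003, 0]]}

```text
time: 12.9
ee_pos: [453.4, -254.0, 87.6]
tcp_rot: [3.141, -0.0, 0.421]
force: [-0.2, -0.7, -0.7]
grip_width: 23.2
finger_force: 30.0
```

Scaled: 1 mm is 0.001.

Request:
nudge_tcp:
  deltas: {"rows": [[0, 0, 0.001, 0], [0, 0, 0.001, 0], [0, 0, 0.001, 0]]}

```text
time: 13.28
ee_pos: [453.3, -254.0, 86.6]
tcp_rot: [3.142, -0.0, 0.421]
force: [0.3, -0.1, -0.9]
grip_width: 23.3
finger_force: 30.0
```

Request:
nudge_tcp:
  deltas: {"rows": [[0, 0, 0.001, 0], [0, 0, 0.001, 0], [0, 0, 0.001, 0]]}

```text
time: 13.65
ee_pos: [453.7, -254.3, 86.3]
tcp_rot: [3.141, -0.0, 0.421]
force: [-2.5, 1.0, 6.6]
grip_width: 23.1
finger_force: 30.0
```

Contact at 6.6 N with TCP z 86.3: the collar is on the block. Release, then rise straight up.

Request:
nudge_tcp:
  deltas: {"rows": [[0, 0, 0, 0], [0, 0, 0, 0], [0, 0, 0, 0], [0, 0, 0, 0], [0, 0, 0, 0], [0, 0, 0, 0], [0, 0, 0, 0]]}
  aperture: 87

```text
time: 14.52
ee_pos: [453.3, -254.0, 85.5]
tcp_rot: [3.142, -0.0, 0.421]
force: [-0.7, -0.2, 0.1]
grip_width: 83.3
finger_force: 0.0
```

Request:
nudge_tcp:
  deltas: {"rows": [[0, 0, -0.015, 0], [0, 0, -0.045, 0], [0, 0, -0.08, 0], [0, 0, -0.11, 0], [0, 0, -0.13, 0], [0, 0, -0.135, 0], [0, 0, -0.135, 0], [0, 0, -0.135, 0]]}

```text
time: 15.52
ee_pos: [452.9, -253.8, 219.7]
tcp_rot: [-3.14, 0.001, 0.421]
force: [-0.3, -0.8, -1.0]
grip_width: 87.0
finger_force: 0.0
```

```bash
python3 - <<'E'
from plant import env, vision, probe_bus
from h import *
s,w=vision.camera("side"),vision.camera("wrist")
z=lambda f,k:cv2.resize(f[...,::-1],None,fx=k,fy=k,interpolation=cv2.INTER_CUBIC)
cv2.imwrite("pics/c5.png",np.hstack([z(s["frame"][95:215,310:410],4),z(w["frame"][100:300,220:420],2.4)]))
E
```

```text
(no output)
```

View pics/c5.png

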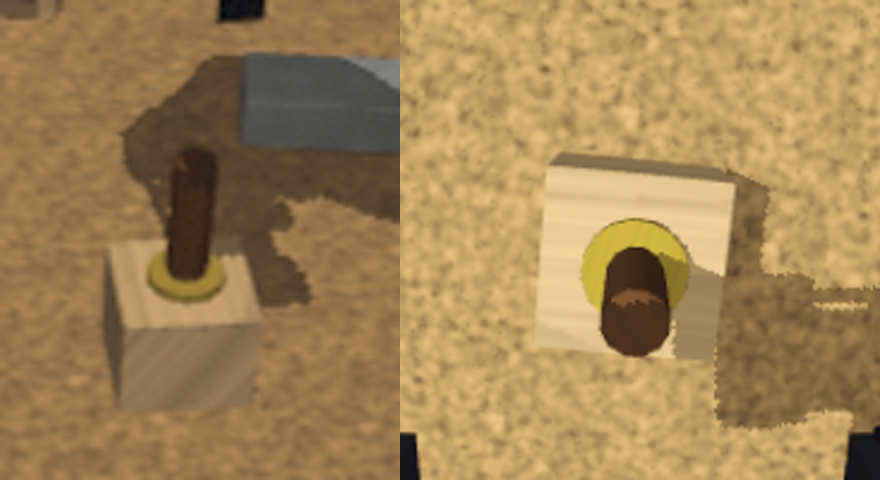

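The stylus stands upright. Its collar is flat on the block at side crop (187,275) and wrist crop (635,268), near the block's centre, and the gripper is clear.

```bash
python3 -c "
from plant import env, vision, probe_bus
print(env.finish_job())"
```

```text
the job is handed in; nothing more can be done
None
```

The job is handed in at about 16 s of the 58 s: the yellow timer's button was pressed to the bottom with the stylus, the stylus stands upright back in its stand and released, and the blue timer was never approached; the hand-in returned no verdict.

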